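# Unlock the microtome handwheel with the tab-lock dial

### The arm

A 6-joint arm with a two-finger parallel gripper is mounted at the origin on the work surface. World frame = base frame: x ahead of the robot, y to its left, z up, the work surface at z = 0. Lengths are in mm, angles in rad, forces in N, time in s.
With the tool pointing down it reaches from about 300 to 775 mm from the base axis. Payload 14.6 kg.
Tool frame: the origin (TCP) lies between the finger pads; the fingertips stand manip.tip_reach ahead of it and the grasp point (between the pads) lies 5 mm behind it (manip.tip_reach is the distance from the TCP to the fingertips, in mm); z points along the fingers, y is the line along which they close (so a half turn about z gives the same grasp; the last joint's range is limited). The gripper opens to 94 mm and grips with 3 to 60 N. Pads are 16 mm wide; open, the fingers measure 119 mm over their backs; the gripper's body (75 mm by 177 mm) begins 78 mm behind the grasp point.
Start: joints at [1.197, 0.3, 1.521, -0, 1.321, -0.067], TCP at [166.103, 524.308, 219.446] pointing down, gripper open.
Joint ranges: [-3.03, 3.03], [-0.79, 2.21], [0.23, 2.52], [-1.04, 4.18], [0, 3.07], [-2.55, 2.55]. Speed limits (rad/s): [2.22, 2.22, 2.57, 3.14, 3.14, 3.14].

### API

Orientations are given as [roll, pitch, yaw] about the fixed x, y, z axes, in that order (R = Rz(yaw) Ry(pitch) Rx(roll)).
In Python, from cell import manip gives the robot as it stands. The module is installed in compiled form; this text tells all that it offers.
- The arm moves only by the shell command python3 -m creep 'ROWS' [FORCE]. ROWS is JSON, a list of rows, each a list of 3 entries, a list of its own where there are three numbers: the opening, from -1 (shut) to 1 (fully open), then the shift along the tool's x, y, z in cm, then the turn about the tool's z in units of 5 degrees (1.0 is 5 degrees). In form: [[grip, [tx, ty, tz], roll], ...]. A call has 1 to 12 rows; each row is the pose to reach, as a shift and turn from the pose commanded when the call began, along the tool's axes at that moment; what a row does not reach only later rows make up. A row lasts 1/10 s, in which the tool goes at most 50 mm and 8.59 degrees, less where a joint would pass 70% of its speed; a pose out of reach is approached as far as the arm can. A call with a gripper value outside its range is refused whole. The fingers move at their own pace and stop on an object; FORCE is the grip in N (left out, the last holds). Time passes only in rows, so rows that repeat a pose let the fingers close. It gives the time, the measured TCP pose, the force, the opening and the grip force at its end, in the units of the state.
- manip.read_state(): the state, without advancing time (a new reading comes with each control period).
- manip.camera(name): name is "scene" or "top" or "wrist"; returns the picture (480x640x3 uint8, red, green, blue); there is no depth.
- manip.camera_params(name): a dict with "fovy" (degrees; the focal length in pixels is half the picture's height over the tangent of half this angle, whatever the lens; pixels are square), "cx", "cy" (the principal point, pixels), "k1" (the pictures are not rectified: a ray, as slopes to the right and down, at radius r is drawn at 1 + k1 r^2 times it, then the intrinsics apply), "origin" and "attitude" of the camera in the world. Camera axes: x right, y down, z forward; pixel columns grow to the right and rows downward; lengths in mm; the calibration is good to about 2 mm. A picture is of the moment at which its call begins: read the wrist's pose just before it. camera_params takes no time and is no camera call; for the wrist camera it gives the pose at the moment of the call.
- manip.sign_off(): hands the job in; it is judged then, once.
The state is a dict: "clock": time; "joints": joint angles; "qd": joint speeds; "effort": joint torques, N m; "eef_pos": TCP position; "eef_rot": TCP orientation; "wrist_force": force on the tool from outside, world axes, zero at the start; "moment": the same for the moment, N m; "finger_gap": finger opening in mm; "finger_force": force on a finger pad.
Only numpy, scipy, OpenCV 4.12 (cv2) and the standard library are available. Lean on these libraries where they do the work, as an engineer would, in place of code of your own. Each camera call takes 0.05 s, during which the arm holds its last target. There are 200 camera calls.

### The job

Free the handwheel of the microtome: squeeze the two release tabs of the brake dial together without crushing them, turn the dial clockwise (seen from above) until you feel it meet its stop, without forcing it, then let go so that both tabs spring fully out and hold it latched there. Leave the other things on the bench alone.

Things in the scene. Friction and masses are not known exactly. Their poses are not given: they have to be found in the camera images.
- dial_grip (a point): Grip point of the brake dial, on its vertical axis, 94 mm above the table, level with the middle of the tab faces. Its frame turns with the dial: z up, tab_a at +y, tab_b at -y. The dial is a black block, 39 mm along x, 30 mm along y, top 111 mm above the table, with a white line along y. It stands on a flat aluminium unit 56 mm high; the upright handwheel is 156 mm from the axis.
- tab_a_face (a point): Middle of tab_a's outer face, moving with it. The tabs are grey upright plates on the dial's +y and -y sides, 20 mm wide (x), 31 mm high (74 to 105 mm above the table); sprung out, their outer faces are 52 mm apart. Under each a steel lug (tip at 34 mm radius when out) sits in a notch of the steel ring.
- tab_b_face (a point): The same for tab_b, on the dial's other side.
- ring_top (a point): Centre of the low steel ring of blocks around the dial (20 to 38 mm radius), at the height of its top, 72 mm above the table; keep fingertips above it. It holds the locked notches, the latching notches and the stop blocks that face the lugs at the end of the turn.
- microtome: The microtome, fixed: a low off-white bed with the aluminium brake unit and dial at one end, the off-white housing (240 x 190 mm, 250 mm high) with the upright handwheel (170 mm diameter) at the other. Origin on the table under the dial's axis, z up; the housing lies towards -y, 200 to 390 mm off. dial_grip's y is along this y when the dial is locked.
- dial (a joint): Turn of the dial, rad: 0 locked (0.04 of play), growing clockwise from above. Tabs out: blocked. Both pressed: it turns against a return spring, 0.12 N m per rad, plus 0.02 N m friction. The stop, between 0.8 and 1.4, is set anew each time, not measured: feel the moment rise sharply. Only in the last 0.07 rad before it can the tabs spring out. Turning draws a bolt out of the handwheel.
- tab_a (a joint): Inward travel of tab_a in m, 0 fully out, stops dead at 0.011. Spring: 4 N to start, then 2 N per mm. Its lug clears the ring from 0.0045 on; about 0.006 each (faces 40 mm apart) is a good squeeze, 0.0095 (23 N) counts as crushed.
- tab_b (a joint): The same for tab_b, on the dial's other side.
- stop_collar (a joint): How far the springy stop has been pushed on by the dial, rad; 0 unloaded, 10 N m per rad. 0.04 (0.4 N m on the stop) counts as forced; 0.01 to 0.025 is a firm touch.
- slide_box: Bystander: blue and white slide box, 87 x 57 x 32 mm, loose on the bench; origin under its centre.
- reagent_bottle: Bystander: brown bottle, 56 mm diameter, 120 mm high, loose; origin under its centre.
- wax_block: Bystander: white cassette with a wax block, 40 x 28 x 18 mm, loose; origin under its centre.

How it is judged (in metres and radians):
On the way, in this order (a step that is already met when the one before it is completed fails the run):
1. both release tabs are squeezed in while the dial is still in its locked place (value of joint each of tab_a, tab_b above 0.004 m and value of joint dial below 0.15 rad), for 0.1 s.
2. the dial is turned clockwise with the tabs held in, past 0.6 rad (value of joint each of tab_a, tab_b above 0.003 m and value of joint dial above 0.6 rad), for 0.1 s.
At the end, for the whole second after the job is handed in: The dial rests beyond 0.6 rad, at its stop, with both tabs sprung out to within 1.5 mm, which is possible there only in the latching notch; the robot has let go (value of joint dial above 0.6 rad and value of joint each of tab_a, tab_b below 0.0015 m and velocity of joint dial between -0.05 and 0.05 rad/s); the robot touches nothing.
It fails at once if a tab is crushed (pressed in more than 9.5 mm, 23 N) (value of joint any of tab_a, tab_b above 0.0095 m).
It fails at once if the stop is forced (pushed on more than 0.04 rad, 0.4 N m) (value of joint stop_collar above 0.04 rad).
It fails at once if a bystander is moved by more than 20 mm or tipped (distance of any of slide_box, reagent_bottle, wax_block from where it was at the start of the episode above 0.02 m or angle between reagent_bottle's own z axis and vertical above 0.4 rad).
It also fails if it takes over 62 s, if anything falls off the work surface, if the arm or the gripper's body presses on something with over 40 N, if the wrist force passes 120 N, or if a joint passes its speed limit or range.

## Working session

There is one attempt and no reset: what is moved stays moved. The work goes in short steps, Python scripts to look and compute and a shell command to move; the robot and the scene stay as the last step left them, time stands still between calls to the robot, and variables do not carry over. Pictures are saved under pics/ and viewed, at most 10 in all, crops included, and the job is handed in when it is done.

```bash
mkdir -p pics
python3 - <<'E'
from cell import manip
import cv2,numpy as np
s=manip.read_state()
print({k:np.round(v,3).tolist() for k,v in s.items()}, manip.tip_reach)
for n in("top","scene","wrist"):
    print(n,manip.camera_params(n)); cv2.imwrite(f"pics/{n}0.png",manip.camera(n)[:,:,::-1])
E
```

```text
{'clock': 0.0, 'joints': [1.197, 0.3, 1.522, 0.0, 1.321, -0.067], 'qd': [0.0, 0.001, -0.0, 0.001, -0.001, -0.0], 'effort': [0.003, -53.179, -35.276, 0.071, 0.024, -0.0], 'eef_pos': [166.001, 524.08, 218.883], 'eef_rot': [-3.14, -0.0, 2.835], 'wrist_force': [0.307, -0.541, 0.491], 'moment': [-0.009, -0.012, -0.008], 'finger_force': 0.0, 'finger_gap': 93.776} 14.0
top {'fovy': 53.4965638943257, 'cx': 321.05116100294424, 'cy': 235.91791045240495, 'k1': -0.0212359056757632, 'origin': array([470.28278959, 165.93421984, 806.62655621]), 'attitude': array([-2.9873952 , -0.00520702, -1.59206675])}
scene {'fovy': 50.7764310549788, 'cx': 313.81445488947514, 'cy': 238.11798161312052, 'k1': -0.13063192849896865, 'origin': array([ 859.94146032, -190.12312991,  719.07134921]), 'attitude': array([-2.55968378,  0.00762115,  0.63065802])}
wrist {'fovy': 70.71275465874764, 'cx': 323.8662784838171, 'cy': 237.13984355754823, 'k1': 0.00030135854175231624, 'origin': array([ 87.46324765, 549.88416881, 384.10212932]), 'attitude': array([2.85722281e+00, 2.09932589e-03, 1.26384890e+00])}
```

View pics/top0.png

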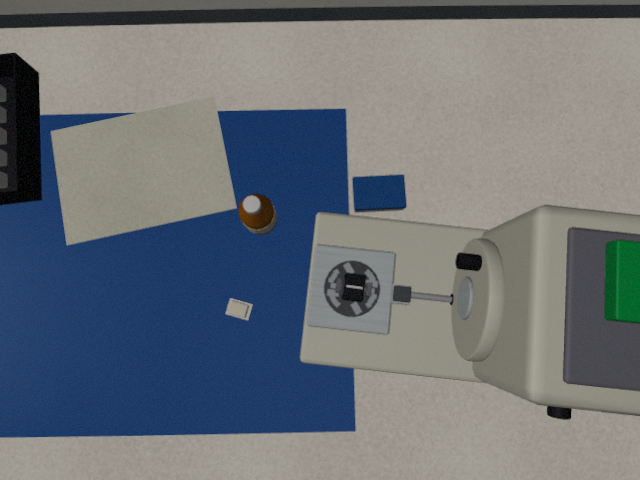

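View pics/wrist0.png

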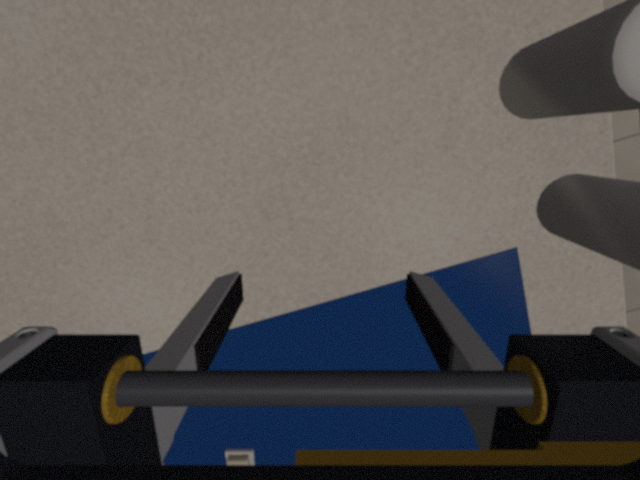

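```bash
cat > h.py <<'E'
import numpy as np,cv2
from scipy.spatial.transform import Rotation as R
from cell import manip
def ray(p,u,v):
    f=240/np.tan(np.radians(p["fovy"])/2)
    K=np.array([[f,0,p["cx"]],[0,f,p["cy"]],[0,0,1.]])
    x,y=cv2.undistortPoints(np.array([[[u,v]]],float),K,np.array([p["k1"],0,0,0.]))[0,0]
    return R.from_euler("xyz",p["attitude"]).apply([x,y,1])
def at(p,u,v,z):
    d=ray(p,u,v); return p["origin"]+d*(z-p["origin"][2])/d[2]
def proj(p,P):
    f=240/np.tan(np.radians(p["fovy"])/2)
    c=R.from_euler("xyz",p["attitude"]).inv().apply(np.array(P,float)-p["origin"])
    x=c[...,:2]/c[...,2:]; r2=(x**2).sum(-1,keepdims=True)
    return x*(1+p["k1"]*r2)*f+[p["cx"],p["cy"]]
E
python3 - <<'E'
import cv2,numpy as np
from h import *
a=cv2.imread("pics/top0.png")[232:347,290:420]; b=cv2.imread("pics/scene0.png")
cv2.imwrite("pics/c1.png",cv2.resize(a,None,fx=5,fy=5,interpolation=2)); 
p=manip.camera_params("top")
print(at(p,354,287,111),proj(manip.camera_params("scene"),at(p,354,287,111)))
E
```

```text
[502.11582389 113.67671118 111.        ] [243.9692797  207.18725095]
```

View pics/c1.png

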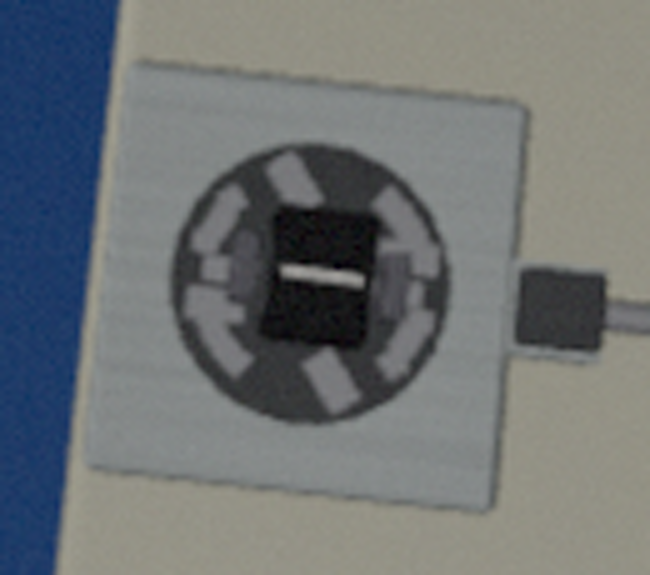

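View pics/scene0.png

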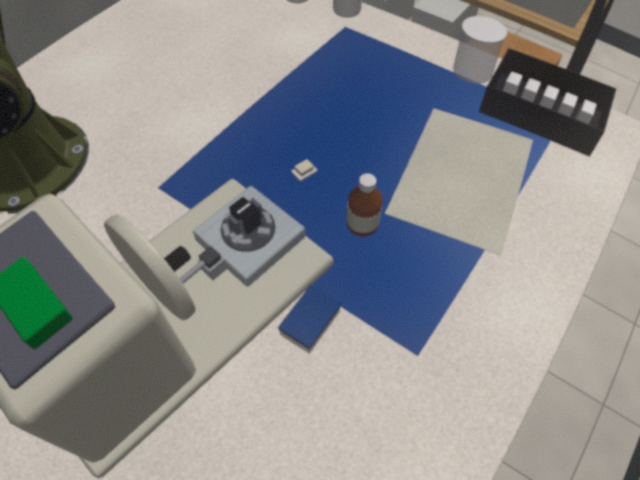

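Run:
```python
from h import *
p=manip.camera_params("top")
g=lambda u,v,z: at(p,290+(u+.5)/5-.5,232+(v+.5)/5-.5,z)[:2]
c=[g(*q,56) for q in[(135,63),(525,103),(492,512),(88,467)]]
print("unit",np.mean(c,0),[np.degrees(np.arctan2(*(c[i]-c[j])[::-1])) for i,j in((0,1),(3,2),(0,3),(1,2))],[np.hypot(*(c[i]-c[j])) for i,j in((0,1),(0,3))])
d=[g(*q,111) for q in[(275,206),(380,212),(365,346),(262,338)]]
print("dial top",np.mean(d,0),[np.hypot(*(d[i]-d[j])) for i,j in((0,1),(0,3))])
a,b=g(280,270,111),g(363,282,111);print("line",(a+b)/2,np.degrees(np.arctan2(*(a-b)[::-1])))
print("disc",g(310,283,57))
for n,u,v,z in(("bottle",259,214,60),("wax",239,309,10),("box",379,193,32)):print(n,at(p,u,v,z)[:2])
s=manip.read_state();Rt=R.from_euler("xyz",s["eef_rot"]).as_matrix();print(Rt)
```

```text
unit [502.60869859 113.32631678] [np.float64(82.90927169160601), np.float64(82.48826063214267), np.float64(-7.713881270019246), np.float64(-7.113255290751536)] [np.float64(124.60385968600198), np.float64(127.33078851575712)]
dial top [502.63801607 114.08808326] [np.float64(30.739311404383184), np.float64(38.49080520985233)]
line [502.40862864 113.81563983] 80.57646836077129
disc [502.79480405 113.44243272]
bottle [623.68501373 257.94870865]
wax [474.46717925 297.43783176]
box [661.17674694  60.94901316]
[[-9.53311097e-01  3.01989810e-01 -3.26885823e-04]
 [ 3.01989980e-01  9.53310758e-01 -8.06990060e-04]
 [ 6.79209964e-05 -8.68028823e-04 -9.99999621e-01]]
```

```bash
python3 -m creep '[[1,[-1,-0.6,0],0],[1,[-4,-2.6,0],-0.2],[1,[-8,-5.2,0],-0.4],[1,[-12,-7.8,0],-0.6],[1,[-16,-10.4,0],-0.8],[1,[-20,-13,0],-1],[1,[-24,-15.6,0],-1.2],[1,[-28,-18.2,0],-1.4],[1,[-32,-20.8,0],-1.6],[1,[-36,-23.4,0],-1.8],[1,[-39,-25.4,0],-1.9],[1,[-40,-26,0],-1.98]]' 8
python3 -m creep '[[1,[0,0,0],0]]'
python3 - <<'E'
from h import *
s=manip.read_state();Rt=R.from_euler("xyz",s["eef_rot"]).as_matrix()
print(s["clock"],s["eef_pos"],s["eef_rot"],Rt.T@(np.array([502.6,113.7,91])-s["eef_pos"]))
p=manip.camera_params("wrist");cv2.imwrite("pics/w1.png",manip.camera("wrist")[:,:,::-1]);print(proj(p,[[502.6,113.7,111],[502.6,113.7,56]]))
E
```

```text
clock: 1.35
eef_pos: [470.2, 152.6, 219.2]
eef_rot: [-3.141, -0.0, 3.005]
wrist_force: [0.1, 1.1, 0.7]
finger_gap: 94.1
finger_force: 0.0
clock: 1.45
eef_pos: [469.2, 154.4, 219.2]
eef_rot: [-3.141, -0.0, 3.005]
wrist_force: [-0.5, 0.3, -0.5]
finger_gap: 93.7
finger_force: 0.0
1.45 [469.21916491 154.38401663 219.18710601] [-3.14137331e+00 -4.66768425e-04  3.00529361e+00] [-38.65911837 -35.74288352 128.17691817]
[[282.49905072 282.42819523]
 [288.82555812 260.66193981]]
```

```bash
python3 -m creep '[[1,[-1,-0.9,1],0],[1,[-2.5,-2.3,3],0],[1,[-3.5,-3.2,4],0],[1,[-3.87,-3.57,5],0],[1,[-3.87,-3.57,5],0],[1,[-3.87,-3.57,5],0]]'
python3 - <<'E'
from h import *
s=manip.read_state()
print(s["clock"],s["eef_pos"],s["eef_rot"])
p=manip.camera_params("wrist");cv2.imwrite("pics/w2.png",manip.camera("wrist")[:,:,::-1]);print(proj(p,[[502.6,113.7,111],[502.6,113.7,56]]))
E
```

```text
clock: 2.1
eef_pos: [502.3, 115.5, 169.7]
eef_rot: [3.142, -0.0, 3.008]
wrist_force: [0.1, 0.2, 0.2]
finger_gap: 93.6
finger_force: 0.0
2.1 [502.32537438 115.49656341 169.65050746] [ 3.14151476e+00 -8.44211228e-05  3.00781264e+00]
[[320.60760998 261.24402958]
 [321.26622418 238.93830927]]
```

View pics/w2.png

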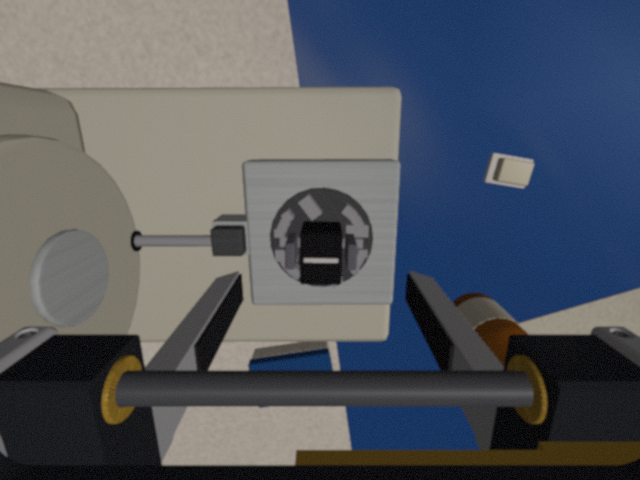

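```bash
python3 -m creep '[[0.5,[-0.05,-0.17,0.5],0],[0.5,[-0.05,-0.17,2],0],[0.5,[-0.05,-0.17,3.5],0],[0.5,[-0.05,-0.17,5],0],[0.5,[-0.05,-0.17,6],0],[0.5,[-0.05,-0.17,7],0],[0.5,[-0.05,-0.17,7.5],0],[0.5,[-0.05,-0.17,7.8],0],[0.5,[-0.05,-0.17,7.8],0],[0.5,[-0.05,-0.17,7.8],0]]'
python3 - <<'E'
from h import *
s=manip.read_state()
print(s["clock"],s["eef_pos"],s["eef_rot"],s["wrist_force"],s["moment"])
E
```

```text
clock: 3.15
eef_pos: [503.0, 113.4, 91.8]
eef_rot: [3.141, 0.001, 3.008]
wrist_force: [0.5, 0.2, 0.4]
finger_gap: 70.8
finger_force: 0.0
3.15 [502.95295332 113.40722891  91.83197712] [3.14142861e+00 5.78884769e-04 3.00765207e+00] [0.52928628 0.21105654 0.38695047] [ 0.08028275 -0.01668787 -0.03360709]
```

```bash
python3 -m creep '[[0.2,[0,0,0],0],[0.1,[0,0,0],0],[0.05,[0,0,0],0],[0,[0,0,0],0],[-0.02,[0,0,0],0],[-0.02,[0,0,0],0],[-0.02,[0,0,0],0],[-0.02,[0,0,0],0],[-0.02,[0,0,0],0]]' 18
python3 - <<'E'
from h import *
s=manip.read_state()
print(s["eef_pos"],s["eef_rot"],R.from_euler("xyz",s["eef_rot"]).inv().apply(s["wrist_force"]),s["moment"])
E
```

```text
clock: 4.05
eef_pos: [502.9, 113.4, 91.7]
eef_rot: [3.141, 0.0, 3.008]
wrist_force: [-2.0, -1.2, 5.5]
finger_gap: 46.3
finger_force: 9.0
[502.90381927 113.35475585  91.72991785] [3.14149462e+00 4.44818642e-04 3.00757123e+00] [ 1.86313295 -1.49203082 -5.48308566] [-0.2030599   0.23055825 -0.02480925]
```

```bash
python3 -m creep '[[-0.06,[0,-0.03,0],0],[-0.1,[0,-0.03,0],0],[-0.13,[0,-0.03,0],0],[-0.16,[0,-0.03,0],0],[-0.16,[0,-0.03,0],0],[-0.16,[0,-0.03,0],0],[-0.16,[0,-0.03,0],0]]' 19
python3 - <<'E'
from h import *
s=manip.read_state()
print(s["eef_pos"],s["eef_rot"],R.from_euler("xyz",s["eef_rot"]).inv().apply(s["wrist_force"]),s["moment"])
E
```

```text
clock: 4.75
eef_pos: [502.9, 113.1, 91.8]
eef_rot: [3.141, 0.001, 3.008]
wrist_force: [-1.0, -0.1, 6.2]
finger_gap: 40.0
finger_force: 14.8
[502.91889148 113.14189892  91.84061763] [3.14128066e+00 6.05196705e-04 3.00753824e+00] [ 0.93478368 -0.17720378 -6.15976052] [-0.08927437  0.24636219 -0.00594708]
```

```bash
cat > st.py <<'E'
from h import *
m=[];s=manip.read_state()
Y=3.0076
print("yawturn",round((Y-s["eef_rot"][2]+np.pi)%(2*np.pi)-np.pi,4),"Ftool",R.from_euler("xyz",s["eef_rot"]).inv().apply(s["wrist_force"]).round(2),"M",s["moment"].round(3),"xy",s["eef_pos"].round(2),"j6",s["joints"][5])
E
python3 -m creep '[[-0.16,[0,0,0],0.2],[-0.16,[0,0,0],0.6],[-0.16,[0,0,0],1],[-0.16,[0,0,0],1.5],[-0.16,[0,0,0],2],[-0.16,[0,0,0],2.5],[-0.16,[0,0,0],3],[-0.16,[0,0,0],3.4],[-0.16,[0,0,0],3.8],[-0.16,[0,0,0],4],[-0.16,[0,0,0],4]]' 19
python3 st.py
```

```text
clock: 5.85
eef_pos: [502.9, 113.1, 91.8]
eef_rot: [3.141, 0.001, 2.658]
wrist_force: [-1.2, -1.5, 6.3]
finger_gap: 39.8
finger_force: 14.6
yawturn 0.3496 Ftool [ 0.34 -1.91 -6.27] M [-0.239  0.193  0.08 ] xy [502.94 113.05  91.83] j6 -0.9370181633244797
```

```bash
python3 -m creep '[[-0.16,[0,-0.02,0],0.2],[-0.16,[0,-0.03,0],0.6],[-0.16,[0,-0.03,0],1],[-0.16,[0,-0.03,0],1.5],[-0.16,[0,-0.03,0],2],[-0.16,[0,-0.03,0],2.5],[-0.16,[0,-0.03,0],3],[-0.16,[0,-0.03,0],3.5],[-0.16,[0,-0.03,0],4],[-0.16,[0,-0.03,0],4.3],[-0.16,[0,-0.03,0],4.3],[-0.16,[0,-0.03,0],4.3]]' 19
python3 st.py; python3 -m creep '[[-0.16,[0,0,0],0]]';python3 st.py
```

```text
clock: 7.05
eef_pos: [502.8, 112.8, 91.9]
eef_rot: [3.141, 0.001, 2.283]
wrist_force: [-1.7, -1.2, 6.6]
finger_gap: 39.7
finger_force: 14.6
yawturn 0.7242 Ftool [ 0.17 -2.07 -6.6 ] M [-0.251  0.224  0.043] xy [502.82 112.8   91.85] j6 -0.5628523337721434
clock: 7.15
eef_pos: [502.8, 112.8, 91.8]
eef_rot: [3.141, 0.0, 2.283]
wrist_force: [-1.9, -1.5, 6.8]
finger_gap: 39.4
finger_force: 14.6
yawturn 0.7242 Ftool [ 0.1  -2.4  -6.82] M [-0.231  0.178  0.075] xy [502.8  112.79  91.84] j6 -0.5629236953778384
```

Run:
```python
from h import *
p=manip.camera_params("wrist");im=manip.camera("wrist")[:,:,::-1]
u,v=proj(p,[502.8,113.2,111]).astype(int);print(u,v)
cv2.imwrite("pics/w3.png",cv2.resize(im[max(0,v-100):v+100,u-130:u+130],None,fx=3,fy=3))
```

```text
324 316
```

View pics/w3.png

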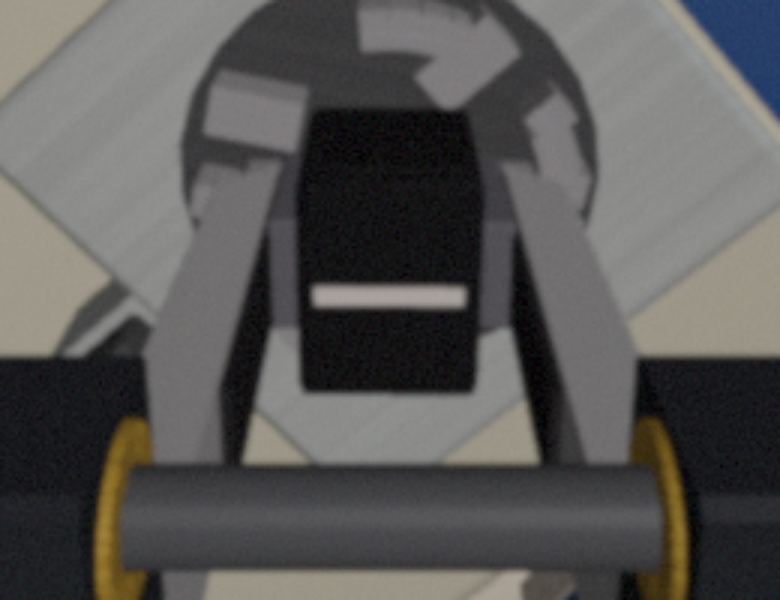

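```bash
cat > ck.py <<'E'
from h import *
import sys
S=[]
for i in range(4):
    S.append(manip.read_state()); 
    if i<3: manip.camera("top")
t=(3.0076-S[-1]["eef_rot"][2]);M=np.mean([s["moment"] for s in S],0)
F=R.from_euler("xyz",S[-1]["eef_rot"]).inv().apply(np.mean([s["wrist_force"] for s in S],0))
print("CK t=%.4f Mz=%.3f exc=%.3f gap=%.2f ff=%.1f clk=%.2f"%(t,M[2],M[2]-.12*t,S[-1]["finger_gap"],S[-1]["finger_force"],S[-1]["clock"]),"F",F.round(1))
sys.exit(int(M[2]-.12*t>0.07))
E
q(){ tail -0; }
python3 ck.py && python3 -m creep '[[-0.16,[0,-0.04,0],0.3],[-0.16,[0,-0.04,0],0.3]]'>/dev/null && python3 ck.py && python3 -m creep '[[-0.16,[0,0,0],0.25],[-0.16,[0,0,0],0.25]]'>/dev/null && python3 ck.py && python3 -m creep '[[-0.16,[0,0,0],0.25],[-0.16,[0,0,0],0.25]]'>/dev/null && python3 ck.py && python3 -m creep '[[-0.16,[0,0,0],0.25],[-0.16,[0,0,0],0.25]]'>/dev/null && python3 ck.py
```

```text
CK t=0.7242 Mz=0.090 exc=0.003 gap=39.62 ff=14.6 clk=7.35 F [-0.  -1.  -6.5]
CK t=0.7504 Mz=0.082 exc=-0.008 gap=39.89 ff=14.6 clk=7.70 F [-0.  -0.  -5.7]
CK t=0.7722 Mz=0.055 exc=-0.038 gap=40.03 ff=14.6 clk=8.05 F [ 0.2 -0.1 -5.9]
CK t=0.7940 Mz=0.102 exc=0.006 gap=39.89 ff=14.6 clk=8.40 F [-0.1 -0.2 -5.5]
CK t=0.8158 Mz=0.052 exc=-0.046 gap=39.93 ff=14.6 clk=8.75 F [ 0.1 -0.5 -5.7]
```

```bash
C="python3 ck.py"
python3 -m creep '[[-0.16,[0,0,0],0.2],[-0.16,[0,0,0],0.2]]'>/dev/null && $C && python3 -m creep '[[-0.16,[0,0,0],0.2],[-0.16,[0,0,0],0.2]]'>/dev/null && $C && python3 -m creep '[[-0.16,[0,0,0],0.2],[-0.16,[0,0,0],0.2]]'>/dev/null && $C && python3 -m creep '[[-0.16,[0,0,0],0.2],[-0.16,[0,0,0],0.2]]'>/dev/null && $C && python3 -m creep '[[-0.16,[0,0,0],0.2],[-0.16,[0,0,0],0.2]]'>/dev/null && $C && python3 -m creep '[[-0.16,[0,0,0],0.2],[-0.16,[0,0,0],0.2]]'>/dev/null && $C && python3 -m creep '[[-0.16,[0,0,0],0.2],[-0.16,[0,0,0],0.2]]'>/dev/null && $C && python3 -m creep '[[-0.16,[0,0,0],0.2],[-0.16,[0,0,0],0.2]]'>/dev/null && $C
```

```text
CK t=0.8333 Mz=0.093 exc=-0.007 gap=39.90 ff=14.6 clk=9.10 F [-0.3 -0.8 -5.8]
CK t=0.8507 Mz=0.118 exc=0.016 gap=39.87 ff=14.6 clk=9.45 F [-0.3 -0.7 -6. ]
CK t=0.8682 Mz=0.079 exc=-0.025 gap=40.23 ff=14.6 clk=9.80 F [-0.3 -0.7 -5.6]
CK t=0.8856 Mz=0.064 exc=-0.042 gap=39.80 ff=14.6 clk=10.15 F [-0.1 -0.6 -6.1]
CK t=0.9030 Mz=0.101 exc=-0.007 gap=39.71 ff=14.6 clk=10.50 F [-0.2 -0.8 -5.8]
CK t=0.9204 Mz=0.077 exc=-0.034 gap=40.04 ff=14.6 clk=10.85 F [-0.5 -0.7 -6.2]
CK t=0.9380 Mz=0.109 exc=-0.004 gap=39.88 ff=14.6 clk=11.20 F [ 0.  -0.5 -6.2]
CK t=0.9554 Mz=0.090 exc=-0.025 gap=39.98 ff=14.6 clk=11.55 F [ 0.  -0.9 -5.6]
```

```bash
C="python3 ck.py"
python3 -m creep '[[-0.16,[0,0,0],0.2],[-0.16,[0,0,0],0.2]]'>/dev/null && $C && python3 -m creep '[[-0.16,[0,0,0],0.2],[-0.16,[0,0,0],0.2]]'>/dev/null && $C && python3 -m creep '[[-0.16,[0,0,0],0.2],[-0.16,[0,0,0],0.2]]'>/dev/null && $C && python3 -m creep '[[-0.16,[0,0,0],0.2],[-0.16,[0,0,0],0.2]]'>/dev/null && $C && python3 -m creep '[[-0.16,[0,0,0],0.2],[-0.16,[0,0,0],0.2]]'>/dev/null && $C && python3 -m creep '[[-0.16,[0,0,0],0.2],[-0.16,[0,0,0],0.2]]'>/dev/null && $C && python3 -m creep '[[-0.16,[0,0,0],0.2],[-0.16,[0,0,0],0.2]]'>/dev/null && $C && python3 -m creep '[[-0.16,[0,0,0],0.2],[-0.16,[0,0,0],0.2]]'>/dev/null && $C && python3 -m creep '[[-0.16,[0,0,0],0.2],[-0.16,[0,0,0],0.2]]'>/dev/null && $C && python3 -m creep '[[-0.16,[0,0,0],0.2],[-0.16,[0,0,0],0.2]]'>/dev/null && $C
```

```text
CK t=0.9728 Mz=0.138 exc=0.021 gap=40.01 ff=14.7 clk=11.90 F [-0.3 -0.6 -5.9]
CK t=0.9900 Mz=0.245 exc=0.127 gap=40.09 ff=15.0 clk=12.25 F [-0.4 -0.7 -6. ]
```

Moment jumped at about 0.98 rad: firm touch. Release.

```bash
python3 -m creep '[[-0.16,[0,0,0],0],[-0.08,[0,0,0],0],[0,[0,0,0],0],[0.08,[0,0,0],0],[0.15,[0,0,0],0],[0.25,[0,0,0],0],[0.4,[0,0,0],0],[0.5,[0,0,0],0],[0.5,[0,0,0],0],[0.5,[0,0,0],0]]'; python3 st.py
python3 -m creep '[[0.5,[0,0,-0.5],0],[0.5,[0,0,-2],0],[0.5,[0,0,-4],0],[0.5,[0,0,-6],0],[0.5,[0,0,-8],0],[0.5,[0,0,-9],0],[0.5,[0,0,-9],0],[0.5,[0,0,-9],0]]'
python3 - <<'E'
from h import *
p=manip.camera_params("wrist");im=manip.camera("wrist")[:,:,::-1]
u,v=proj(p,[502.6,113.4,111]).astype(int);print(u,v)
cv2.imwrite("pics/w4.png",cv2.resize(im[v-70:v+60,u-85:u+85],None,fx=4.5,fy=4.5,interpolation=2))
E
```

```text
clock: 13.25
eef_pos: [502.2, 112.5, 91.4]
eef_rot: [-3.141, -0.0, 2.017]
wrist_force: [0.2, 0.6, 0.5]
finger_gap: 70.3
finger_force: 0.0
yawturn 0.9905 Ftool [ 0.48  0.44 -0.48] M [-0.043  0.037 -0.022] xy [502.23 112.5   91.38] j6 -0.29709415240449366
clock: 14.05
eef_pos: [502.0, 112.5, 180.8]
eef_rot: [-3.141, -0.0, 2.017]
wrist_force: [-0.1, 0.5, 0.1]
finger_gap: 70.5
finger_force: 0.0
325 254
```

View pics/w4.png

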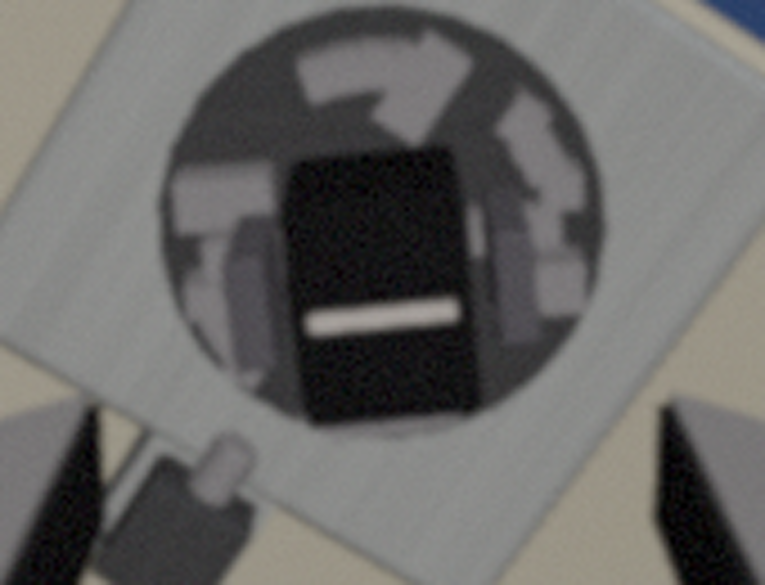

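Run:
```python
from h import *
p=manip.camera_params("wrist")
g=lambda u,v,z: at(p,325-85+(u+.5)/4.5-.5,254-70+(v+.5)/4.5-.5,z)[:2]
a,b=g(305,325,111),g(460,308,111);y=(b-a)/np.hypot(*(b-a))
print("line ang",np.degrees(np.arctan2(*y[::-1])),"len",np.hypot(*(b-a)),(a+b)/2)
l=g(227,290,105);r=g(538,275,105);print("tab sep",(r-l)@y)
l=g(227,290,105);print((l-[502.6,113.4])@y,(r-[502.6,113.4])@y)
print([np.hypot(*(g(*q,111)-g(*w,111))) for q,w in(((290,160),(455,148)),((310,425),(478,412)))])
```

```text
line ang 32.21184256616847 len 25.43326673511602 [501.4723675  113.73349224]
tab sep 51.60178524379791
-26.147539117575786 25.45424612622213
[np.float64(26.14363026474689), np.float64(28.03043247294857)]
```

```bash
python3 -m creep '[[0.5,[0,0,0],0],[0.5,[0,0,0],0],[0.5,[0,0,0],0],[0.5,[0,0,0],0],[0.5,[0,0,0],0]]'
python3 - <<'E'
from h import *
im=manip.camera("wrist")[:,:,::-1][184:314,240:410]
a=cv2.resize(im,None,fx=4.5,fy=4.5,interpolation=2);b=cv2.imread("pics/w4.png")
d=np.abs(cv2.GaussianBlur(a,(0,0),5).astype(int)-cv2.GaussianBlur(b,(0,0),5)).max();print("maxdiff",d)
if d<25: print(manip.sign_off())
E
```

```text
clock: 14.6
eef_pos: [502.3, 112.5, 181.4]
eef_rot: [-3.142, -0.0, 2.017]
wrist_force: [0.6, -0.1, -0.2]
finger_gap: 70.4
finger_force: 0.0
maxdiff 22
the job is handed in; nothing more can be done
None
```

I squeezed the tabs to about 6 mm each and turned the dial to its stop, felt at about 0.98 rad. After release it settled at about 0.87 rad with both tabs out (faces measured 51.6 mm apart), and I handed the job in at about 14.7 s; no verdict came back.

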